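# Ready the chocolate display case for service

### The job

Lay each chocolate bar flat in the middle of a bay of its own in the display case, press that bay's clear cover down until the catch clicks and it lies fully shut, and snap a ticket holder fully home onto the rail at the centre mark in front of that bay. Stop pushing once a cover or holder has snapped, rather than bearing down hard on it. Leave the cover of any empty bay standing open, with no ticket holder in front of it, and do not push the other things on the counter out of place.

Things in the scene. Friction and masses are not known exactly. Their poses are not given: they have to be found in the camera images.
- case: fixed metal display case, 250 x 310 mm, base plate 8 mm thick (x -150 to +100 mm). Origin on the table; x away from the robot, y along the row of three bays, z up. Rail along y at x = -115 mm, 19 mm wide, top at z = 46 mm; brass spring strips 60 mm long stand out 5 mm from both its sides at each mark, at z = 29 mm. Catch posts at x = -64 mm, 52 mm high. Back wall x 78 to 92 mm, 50 mm high
- bay1 (a point): first bay, at the +y end of the case: centre of its tray floor (8 mm above the table); axes as the case's. The tray is a shallow recess 115 mm (x) by 70 mm (y) with a rim 12 mm high all round; above the rim the bay is open at the sides
- mark1 (a point): the white centre mark on top of the ticket rail in front of bay 1 (46 mm above the table, 125.5 mm to -x of the bay's centre); axes as the case's
- cover1 (a joint): angle (rad) of bay 1's clear cover, hinged at the bay's back (+x): 0 shut and level, 1.57 upright, at most 1.9. 128 mm from hinge to free edge, 92 wide, 6 thick; shut, its top is 62 mm above the table. Stiff hinge: stays where left. Pushed from behind, then from above, it swings down towards the robot, meets the catch at 0.12 rad, passes it with about 12 N near the free edge, then lies shut
- cover1_hinge (a point): point on the hinge axis of cover 1, middle of its width, 56 mm above the table (underside of the shut cover); 64.5 mm to +x of the bay's centre
- bay2 (a point): middle bay of the case: centre of its tray floor (8 mm above the table); axes as the case's. The tray is a shallow recess 115 mm (x) by 70 mm (y) with a rim 12 mm high all round; above the rim the bay is open at the sides
- mark2 (a point): the white centre mark on top of the ticket rail in front of bay 2 (46 mm above the table, 125.5 mm to -x of the bay's centre); axes as the case's
- cover2 (a joint): angle (rad) of bay 2's clear cover, hinged at the bay's back (+x): 0 shut and level, 1.57 upright, at most 1.9. 128 mm from hinge to free edge, 92 wide, 6 thick; shut, its top is 62 mm above the table. Stiff hinge: stays where left. Pushed from behind, then from above, it swings down towards the robot, meets the catch at 0.12 rad, passes it with about 12 N near the free edge, then lies shut
- cover2_hinge (a point): point on the hinge axis of cover 2, middle of its width, 56 mm above the table (underside of the shut cover); 64.5 mm to +x of the bay's centre
- bay3 (a point): last bay, at the -y end of the case: centre of its tray floor (8 mm above the table); axes as the case's. The tray is a shallow recess 115 mm (x) by 70 mm (y) with a rim 12 mm high all round; above the rim the bay is open at the sides
- mark3 (a point): the white centre mark on top of the ticket rail in front of bay 3 (46 mm above the table, 125.5 mm to -x of the bay's centre); axes as the case's
- cover3 (a joint): angle (rad) of bay 3's clear cover, hinged at the bay's back (+x): 0 shut and level, 1.57 upright, at most 1.9. 128 mm from hinge to free edge, 92 wide, 6 thick; shut, its top is 62 mm above the table. Stiff hinge: stays where left. Pushed from behind, then from above, it swings down towards the robot, meets the catch at 0.12 rad, passes it with about 12 N near the free edge, then lies shut
- cover3_hinge (a point): point on the hinge axis of cover 3, middle of its width, 56 mm above the table (underside of the shut cover); 64.5 mm to +x of the bay's centre
- bar1: a solid chocolate bar with a cream top, 90 mm (x) by 40 mm (y) by 44 mm high, 0.15 kg. Origin: centre of its underside, x along its length. May be absent
- ticket1: ticket holder, 48 (x) x 70 (y) x 76 mm high, 0.12 kg: upturned metal U with an upright white plate on top, 10 mm thick in x, 36 to 76 mm above the underside. Origin: centre of its underside. Legs 28 mm high, 32 mm apart; beads at their feet leave 24 mm. Astride the rail (x across it, either way) it meets the strips 13 mm above home; about 12 N snaps it past; home = underside 28 mm below rail top
- bar2: a solid chocolate bar with a cream top, 90 mm (x) by 40 mm (y) by 44 mm high, 0.15 kg. Origin: centre of its underside, x along its length. May be absent
- ticket2: ticket holder, 48 (x) x 70 (y) x 76 mm high, 0.12 kg: upturned metal U with an upright white plate on top, 10 mm thick in x, 36 to 76 mm above the underside. Origin: centre of its underside. Legs 28 mm high, 32 mm apart; beads at their feet leave 24 mm. Astride the rail (x across it, either way) it meets the strips 13 mm above home; about 12 N snaps it past; home = underside 28 mm below rail top
- bar3: a solid chocolate bar with a cream top, 90 mm (x) by 40 mm (y) by 44 mm high, 0.15 kg. Origin: centre of its underside, x along its length. May be absent
- ticket3: ticket holder, 48 (x) x 70 (y) x 76 mm high, 0.12 kg: upturned metal U with an upright white plate on top, 10 mm thick in x, 36 to 76 mm above the underside. Origin: centre of its underside. Legs 28 mm high, 32 mm apart; beads at their feet leave 24 mm. Astride the rail (x across it, either way) it meets the strips 13 mm above home; about 12 N snaps it past; home = underside 28 mm below rail top
- egg_cup1: pearl-grey egg on a glass foot, 68 mm wide, 70 mm high; bystander. Origin: centre of its underside
- egg_cup2: pearl-grey egg on a glass foot, 68 mm wide, 70 mm high; bystander. Origin: centre of its underside
- dome_cake: dark dome cake, 90 mm wide, 42 mm high; bystander. Origin: centre of its underside
- ramekin: small white bowl, 72 mm wide, 45 mm high; bystander. Origin: centre of its underside
- sugar_box: blue ceramic sugar box with a steel knob, 60 x 60 x 62 mm; bystander. Origin: centre of its underside
Not all that is in view belongs to the job. What is shaped like the bar1 but green is not meant.

How it is judged:
By the outcome, as a careful person would: the job done as asked, in the order asked, and still so for the second after the job is handed in, with the robot touching nothing.
Of bar1, bar2, bar3 only 2 to 3 are there at a start; the rules pass over those that are not, and their reading is None.
At some moment in a run one of bar1, bar2, bar3 may be knocked a few centimetres aside while the robot is not near it.
Once in a run the grip may slacken for a moment while it holds something.
It also fails if it takes over 210 s, if anything falls off the work surface, if the arm or the gripper's body presses on something with over 40 N, if the wrist force passes 120 N, or if a joint passes its speed limit or range.

### The arm

A 6-joint arm with a two-finger parallel gripper is mounted at the origin on the work surface. World frame = base frame: x ahead of the robot, y to its left, z up, the work surface at z = 0. Lengths are in m, angles in rad, forces in N, time in s.
With the tool pointing down it reaches from about 0.35 to 0.975 m from the base axis. Payload 7.1 kg.
Tool frame: the origin (TCP) lies midway between the tips of the shut fingers; the grasp point (between the pads) lies 19 mm behind it (arm.grasp_offset is the distance from the TCP to the grasp point, in m); z points along the fingers, y is the line along which they close (so a half turn about z gives the same grasp; the last joint's range is limited). The gripper opens to 88 mm and grips with 3 to 60 N. Pads are 20 mm wide; open, the fingers measure 115 mm over their backs; the gripper's body (75 mm by 178 mm) begins 61 mm behind the grasp point.
Start: joints at [-1.177, 0.423, 1.63, -0, 1.089, -0.019], TCP at [0.251, -0.572, 0.223] pointing down, gripper open.
Joint ranges: [-3, 3], [-0.9, 2.11], [0.09, 2.58], [-1.31, 4.45], [0.11, 2.69], [-2.54, 2.54]. Speed limits (rad/s): [2.39, 2.39, 3.01, 3.14, 3.14, 3.14].

### API

Orientations are given as a unit quaternion [x, y, z, w].
In Python, from plant import arm gives the robot as it stands. The module is installed in compiled form; this text tells all that it offers.
- The arm moves only by the tool jog_arm, never from a script. Its argument "motion" is a list of rows, each a list of 5 numbers: the closure, from -1 (fully open) to 1 (shut), then the shift along the tool's x, y, z normalised to -1 to 1, where 1 is 200 mm, then the turn about the tool's z normalised to -1 to 1, where 1 is 8 degrees. A call has exactly 8 rows; each row shifts and turns the commanded pose from where the row before left it, along the tool's axes as they then stand; what a row does not reach is not made up. A row lasts 1/10 s, in which the tool goes at most 50 mm and 8.59 degrees, less where a joint would pass 70% of its speed; a pose out of reach is approached as far as the arm can. A call with a number of a shift or a turn outside -1 to 1 is refused whole. A call with a gripper value outside its range is refused whole. The fingers move at their own pace and stop on an object; "grip_force" is the grip in N (left out, the last holds). Time passes only in rows, so rows that do not move let the fingers close, or fill a call up. It gives the time, the measured TCP pose, the force, the opening and the grip force at its end, in the units of the state.
- arm.sense(): the state, without advancing time (a new reading comes with each control period).
- arm.snapshot(name): name is "side" or "top"; returns a dict with "frame" (384x512x3 uint8, red, green, blue), "depth" (384x512 float32, m along the optical axis (not along the pixel's ray), 0 where there is no reading), "camera_matrix" (3x3 intrinsics, pixels), "extrinsics" (4x4, takes a point from camera to world coordinates). Camera axes: x right, y down, z forward; pixel columns grow to the right and rows downward; lengths in m; the calibration is good to about 2 mm. A picture is of the moment at which its call begins.
- arm.finish_job(): hands the job in; it is judged then, once.
The state is a dict: "clock": time; "joints": joint angles; "qd": joint speeds; "joint_efforts": joint torques, N m; "tool_pos": TCP position; "tool_rot": TCP orientation; "wrist_force": force on the tool from outside, world axes, zero at the start; "moment": the same for the moment, N m; "opening": finger opening in m; "finger_force": force on a finger pad.
Only numpy, scipy, OpenCV 4.12 (cv2) and the standard library are available. Lean on these libraries where they do the work, as an engineer would, in place of code of your own. Each camera call takes 0.05 s, during which the arm holds its last target. There are 200 camera calls.

## Working session

There is one attempt and no reset: what is moved stays moved. The work goes in short steps, Python scripts to look and compute and a tool call to move; the robot and the scene stay as the last step left them, time stands still between calls to the robot, and variables do not carry over. Pictures are saved under pics/ and viewed, at most 14 in all, crops included, and the job is handed in when it is done.

Besides the shell and the picture viewer there is one more tool, called after ">>>" in YAML: its name, and indented under it one key for each argument. jog_arm: Moves the arm, as the interface text tells. Scaled input: -1 to 1 covers 200 mm each way for a shift and 8 degrees each way for a turn. Its arguments: {"type":"object","properties":{"motion":{"type":"array","items":{"type":"array","items":{"type":"number","minimum":-1,"maximum":1}}},"grip_force":{"type":"number"}},"required":["motion"]}

```bash
mkdir -p pics; cat > h.py <<'E'
import numpy as np, cv2
from plant import arm
def snap(n):
    s=arm.snapshot(n); return s
def save(s,f): cv2.imwrite(f,s["frame"][:,:,::-1])
def pts(s):
    d=s["depth"];K=s["camera_matrix"];E=s["extrinsics"]
    v,u=np.mgrid[0:d.shape[0],0:d.shape[1]]
    c=np.stack([(u-K[0,2])/K[0,0]*d,(v-K[1,2])/K[1,1]*d,d,np.ones_like(d)],-1)
    p=c@E.T; p=p[...,:3]; p[d==0]=np.nan; return p
E
python3 - <<'E'
from h import *
for n in ("top","side"):
    s=snap(n); save(s,f"pics/{n}0.png"); np.savez(f"{n}0.npz",**s); print(n,s["camera_matrix"].round(1).tolist(),s["extrinsics"].round(3).tolist())
print({k:np.round(v,3) for k,v in arm.sense().items()}, arm.grasp_offset)
E
```

```text
top [[466.6, 0.0, 264.9], [0.0, 466.6, 187.2], [0.0, 0.0, 1.0]] [[0.029, -0.982, 0.189, 0.189], [-1.0, -0.03, -0.001, -0.057], [0.007, -0.189, -0.982, 1.559], [0.0, 0.0, 0.0, 1.0]]
side [[377.7, 0.0, 261.6], [0.0, 377.7, 184.2], [0.0, 0.0, 1.0]] [[-0.879, -0.272, 0.392, -0.081], [-0.477, 0.495, -0.726, 0.963], [0.003, -0.825, -0.565, 0.829], [0.0, 0.0, 0.0, 1.0]]
{'clock': np.float64(0.1), 'joints': array([-1.177,  0.424,  1.631, -0.   ,  1.089, -0.019]), 'qd': array([-0.001, -0.002, -0.003, -0.   ,  0.001,  0.   ]), 'joint_efforts': array([ 0.0000e+00, -5.4561e+01, -2.7432e+01,  6.5000e-02,  1.9000e-02,
       -0.0000e+00]), 'tool_pos': array([ 0.251, -0.572,  0.222]), 'tool_rot': array([ 0.979,  0.205, -0.   , -0.001]), 'wrist_force': array([-0.855,  0.588, -0.505]), 'moment': array([ 0.017, -0.012,  0.021]), 'finger_force': np.float64(0.0), 'opening': np.float64(0.088)} 0.0187
```

View pics/top0.png

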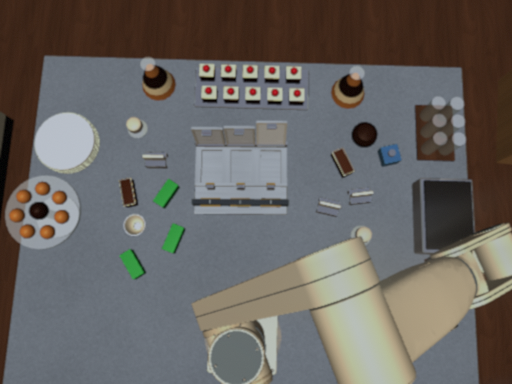

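View pics/side0.png

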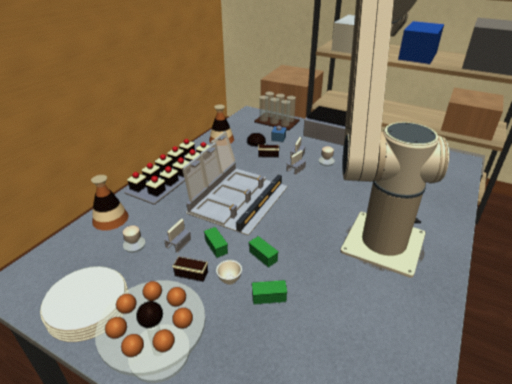

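The top view shows two cream-topped bars, at (128,192) and (342,162). The ticket holders are at (154,158), (329,205) and (361,195). Three green look-alikes are at (165,193), (174,238) and (132,264). The case is at (240,180), with its covers up at (208,135), (238,135) and (270,132).

Other things that could be mistaken for a bar are the dome cake (365,134), the box (390,154), the tray with cakes, and the black tray. I choose the brown bars with cream tops and check them in a crop.

```bash
python3 - <<'E'
from h import *
s=dict(np.load("top0.npz")); p=pts(s); f=s["frame"]
c=[cv2.resize(f[y-28:y+28,x-35:x+35],(400,300),interpolation=cv2.INTER_CUBIC) for x,y in((135,180),(345,185))]
d=cv2.resize(f[115:220,180:300],(457,300+0),interpolation=cv2.INTER_CUBIC)
d=cv2.resize(d,(400,300)); e=cv2.resize(f[125:240,320:410],(400,300))
cv2.imwrite("pics/crop1.png",np.vstack([np.hstack(c),np.hstack([d,e])])[:,:,::-1])
for n,x,y in (("barA",128,192),("barB",342,162),("tA",154,157),("tB",329,205),("tC",361,194),("cup1",136,125),("cup2",363,234),("dome",365,134),("ram",134,225),("box",390,154),("mark1",211,202),("mark2",240,202),("mark3",270,202),("cv1",208,128),("cv2",238,128),("cv3",270,124),("bay2",242,165),("bottle",158,85),("bottle2",348,90)):
    print(n,p[y,x].round(3))
E
```

```text
barA [0.451 0.392 0.042]
barB [ 0.574 -0.314  0.043]
tA [0.564 0.308 0.073]
tB [ 0.421 -0.266  0.08 ]
tC [ 0.461 -0.369  0.076]
cup1 [0.672 0.376 0.073]
cup2 [ 0.332 -0.375  0.072]
dome [ 0.675 -0.393  0.04 ]
ram [ 0.347  0.375 -0.   ]
box [ 0.6   -0.469  0.067]
mark1 [0.425 0.117 0.048]
mark2 [0.429 0.022 0.042]
mark3 [ 0.431 -0.077  0.042]
cv1 [0.632 0.122 0.186]
cv2 [0.636 0.03  0.182]
cv3 [ 0.653 -0.068  0.181]
bay2 [0.562 0.022 0.009]
bottle [0.815 0.313 0.073]
bottle2 [ 0.81  -0.326  0.091]
```

View pics/crop1.png

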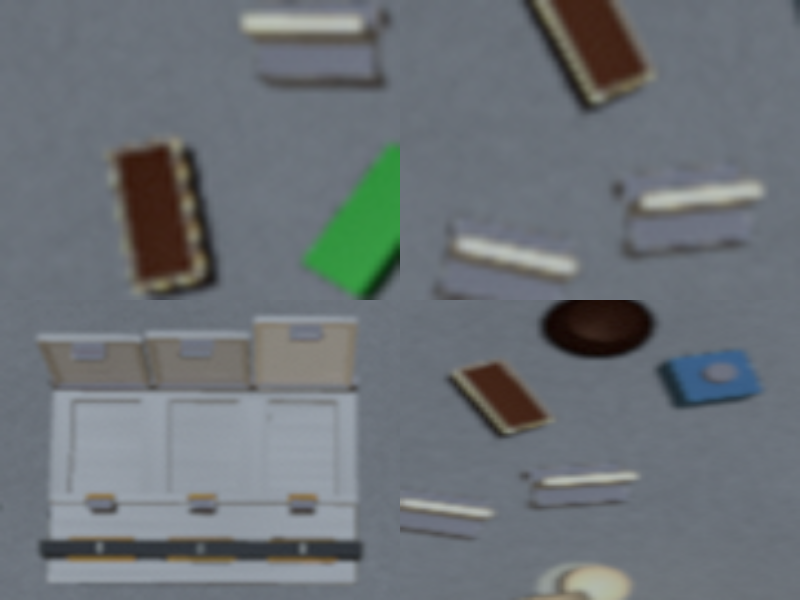

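```bash
cat >> h.py <<'E'
def rect(p,cx,cy,r,z0,z1):
    m=(np.hypot(p[...,0]-cx,p[...,1]-cy)<r)&(p[...,2]>z0)&(p[...,2]<z1)
    q=p[m]; 
    if len(q)<5: return None
    R=cv2.minAreaRect((q[:,:2]*1000).astype(np.float32)); b=cv2.boxPoints(R)
    e=[b[1]-b[0],b[2]-b[1]]; L=max(e,key=np.linalg.norm)
    return dict(n=len(q),c=np.round(R[0],1),mean=(q.mean(0)*1000).round(1),size=np.round(R[1],1),ang=round(float(np.degrees(np.arctan2(L[1],L[0]))%180),1))
E
python3 - <<'E'
from h import *
for n in("top","side"):
    s=dict(np.load(n+"0.npz")); p=pts(s); print(n)
    for k,a in dict(barA=(.451,.392,.07,.036,.056),barB=(.574,-.314,.07,.036,.056),tA=(.564,.308,.06,.066,.09),tB=(.421,-.266,.055,.066,.09),tC=(.461,-.369,.055,.066,.09)).items(): print(k,rect(p,*a))
    f=s["frame"].astype(int)
    # rail: dark
    m=(f.sum(2)<200)&(abs(p[...,0]-.428)<.03)&(abs(p[...,1]-.02)<.18)&(abs(p[...,2]-.045)<.012)
    q=p[m]*1000; R=cv2.minAreaRect(q[:,:2].astype(np.float32)); print("rail",len(q),R,q.mean(0).round(1))
    # back wall top, base, covers top
    for k,zz in (("backwall",(.04,.054)),):
        m=(abs(p[...,0]-.64)<.05)&(abs(p[...,1]-.02)<.18)&(p[...,2]>zz[0])&(p[...,2]<zz[1]); q=p[m]*1000; print(k,len(q),q.mean(0).round(1) if len(q) else 0)
    for k,y in(("c1",.122),("c2",.025),("c3",-.072)):
        m=(abs(p[...,0]-.65)<.08)&(abs(p[...,1]-y)<.035)&(p[...,2]>.07); q=p[m]*1000
        l=np.polyfit(q[:,2],q[:,0],1); print(k,len(q),"x=%.3f z+%.1f"%tuple(l),"zmax",q[:,2].max().round(1),"ang",np.round(np.arctan2(1,-l[0]),3))
s=dict(np.load("top0.npz")); p=pts(s)
# brass strips orange, whitemarks
hsv=cv2.cvtColor(s["frame"],cv2.COLOR_RGB2HSV)
roi=np.zeros(hsv.shape[:2],bool); roi[175:215,185:295]=1
m=((hsv[...,1]>90)&(hsv[...,2]>100)&roi&(abs(p[...,1]-.02)<.2)).astype(np.uint8)
n,l,st,c=cv2.connectedComponentsWithStats(m)
K=s["camera_matrix"];E=s["extrinsics"]
def ray(u,v,z):
    d=E[:3,:3]@np.linalg.inv(K)@[u,v,1]; o=E[:3,3]; return o+d*(z-o[2])/d[2]
for i in range(1,n): print(st[i].tolist(),c[i].round(1),(ray(*c[i],.029)*1000).round(1))
# wall/bases by white mask
m=(abs(p[...,2]-.008)<.004)&roi|((abs(p[...,2]-.008)<.004)&(p[...,0]>.38)&(p[...,0]<.64)&(abs(p[...,1]-.02)<.2)&(hsv[...,2]>140))
q=p[m]*1000; print("base",cv2.minAreaRect(q[:,:2].astype(np.float32)))
E
```

```text
top
barA {'n': 326, 'c': array([451.5, 397.6]), 'mean': array([450.5, 396.8,  43.1]), 'size': array([92.7, 42.4]), 'ang': 15.0}
barB {'n': 328, 'c': array([ 576.6, -315.2]), 'mean': array([ 575.1, -314.7,   43.8]), 'size': array([91.4, 42.9]), 'ang': 26.2}
tA {'n': 77, 'c': array([565.7, 313.2]), 'mean': array([566.1, 313.1,  74.1]), 'size': array([11. , 68.7]), 'ang': 92.1}
tB {'n': 75, 'c': array([ 424.3, -267.9]), 'mean': array([ 423.2, -267.5,   75.4]), 'size': array([69.1, 11.6]), 'ang': 78.7}
tC {'n': 74, 'c': array([ 463.1, -371.8]), 'mean': array([ 462.9, -371.3,   75.2]), 'size': array([11.5, 68.3]), 'ang': 99.1}
rail 432 ((428.0821228027344, 23.267990112304688), (16.842771530151367, 312.2705383300781), 1.3301832675933838) [427.9  19.8  45.3]
backwall 44 [622.8  22.5  50. ]
c1 363 x=0.060 z+615.5 zmax 192.7 ang 1.631
c2 388 x=0.091 z+616.2 zmax 194.1 ang 1.662
c3 491 x=0.235 z+611.4 zmax 190.6 ang 1.801
side
barA {'n': 386, 'c': array([453.8, 399.1]), 'mean': array([451.5, 400.9,  42.5]), 'size': array([91.6, 44.3]), 'ang': 14.2}
barB {'n': 121, 'c': array([ 577.6, -313.4]),
[... 744 characters left out ...]
ng 1.806
[208, 183, 5, 1, 5] [210. 183.] [491.7 125.4  29. ]
[238, 183, 3, 1, 3] [239. 183.] [494.7  28.5  29. ]
[270, 184, 1, 1, 1] [270. 184.] [494.4 -75.1  29. ]
[272, 184, 2, 1, 2] [272.5 184. ] [494.6 -83.5  29. ]
[201, 205, 19, 1, 19] [210. 205.] [417.5 121.6  29. ]
[231, 205, 8, 1, 8] [234.5 205. ] [419.9  40.5  29. ]
[243, 205, 7, 1, 7] [246. 205.] [421.1   2.4  29. ]
[261, 205, 2, 1, 2] [261.5 205. ] [422.6 -48.9  29. ]
[266, 205, 2, 1, 2] [266.5 205. ] [423.1 -65.4  29. ]
[270, 205, 1, 1, 1] [270. 205.] [423.5 -77.   29. ]
[272, 205, 2, 1, 2] [272.5 205. ] [423.7 -85.3  29. ]
base ((508.8046569824219, 28.622787475585938), (231.7859649658203, 370.38995361328125), 1.6077231168746948)
```

```bash
python3 - <<'E'
from h import *
for n in("top","side"):
    s=dict(np.load(n+"0.npz")); p=pts(s); f=s["frame"].astype(float).mean(2)
    K=s["camera_matrix"];E=s["extrinsics"]; iK=np.linalg.inv(K)
    def ray(u,v,z):
        d=E[:3,:3]@iK@[u,v,1]; o=E[:3,3]; return o+d*(z-o[2])/d[2]
    def proj(P):
        c=E[:3,:3].T@(np.array(P)-E[:3,3]); c=K@c; return c[:2]/c[2]
    # rail dark pixels cast onto z=46: centreline fit
    m=(f<75)&(abs(p[...,0]-.428)<.02)&(abs(p[...,1]-.02)<.18)&(abs(p[...,2]-.045)<.01)
    v,u=np.nonzero(m); q=np.array([ray(a,b,.046) for a,b in zip(u,v)])*1000
    k=np.polyfit(q[:,1],q[:,0],1); print(n,"rail x=%.4f y+%.2f"%tuple(k),"y",q[:,1].min(),q[:,1].max())
    # profile along rail of brightness at center
    ys=np.arange(-.14,.19,.001); pr=[]
    for y in ys:
        w=[]
        for dx in(-.003,0,.003):
            a,b=proj([(k[0]*y*1000+k[1])/1000+dx,y,.046])
            w.append(cv2.getRectSubPix(f.astype(np.float32),(1,1),(float(a),float(b)))[0,0])
        pr.append(np.mean(w))
    pr=np.array(pr); base=np.median(pr[30:-30])
    for y0 in(.121,.023,-.075):
        w=np.where(abs(ys-y0)<.02,np.clip(pr-base-8,0,None),0); print(y0,(w@ys/w.sum()*1000).round(1),w.max().round(0))
    print("ends",ys[np.nonzero(pr<base+40)[0][[0,-1]]])
E
```

```text
top rail x=-0.0218 y+428.68 y -132.52933103074736 179.4119091773984
0.121 122.1 37.0
0.023 22.9 28.0
-0.075 -77.8 38.0
ends [-0.137  0.182]
side rail x=-0.0258 y+426.04 y -129.9224601293788 193.67330629672452
0.121 123.2 2.0
0.023 24.1 10.0
-0.075 -76.8 2.0
ends [-0.132  0.189]
```

```bash
cat >> h.py <<'E'
def go(x,y,z,psi,cur=None,raw=False):
    "shift to target (mm, deg) : turn in units first, then shift units in the turned tool axes"
    if cur is None:
        s=arm.sense(); q=s["tool_rot"]; t=s["tool_pos"]*1000; c=np.degrees(2*np.arctan2(q[1],q[0]))
    else: t=np.array(cur[:3]);c=cur[3]
    d=np.array([x,y,z])-t; a=np.radians(psi); X=np.array([np.cos(a),np.sin(a)]); Y=np.array([np.sin(a),-np.cos(a)])
    turn=-(((psi-c)+180)%360-180)/8
    u=np.array([d[:2]@X,d[:2]@Y,-d[2]])/200
    print("from",t.round(1),round(float(c%360),1),"turn",round(turn,3),"shift",u.round(4),"rows",round(float(np.linalg.norm(u[:2])/.25),2))
    return (x,y,z,psi)
E
python3 - <<'E'
from h import *
c=go(576.5,-314.7,120,26.5); go(576.5,-314.7,14,26.5,c)
E
```

```text
from [ 250.6 -572.1  222. ] 23.7 turn -0.356 shift [ 2.0326 -0.4244  0.5099] rows 8.31
from [ 576.5 -314.7  120. ] 26.5 turn -0.0 shift [0.   0.   0.53] rows 0.0
```

>>> jog_arm:
  motion:
    - [-1, 0, 0, 0, -0.356]
    - [-1, 0.22, -0.046, 0, 0]
    - [-1, 0.22, -0.046, 0, 0]
    - [-1, 0.22, -0.046, 0, 0]
    - [-1, 0.22, -0.046, 0, 0]
    - [-1, 0.22, -0.046, 0, 0]
    - [-1, 0.22, -0.046, 0, 0]
    - [-1, 0.22, -0.046, 0, 0]
  grip_force: 30

```text
clock: 0.9
tool_pos: [0.4987, -0.3759, 0.2224]
tool_rot: [0.973, 0.229, -0.0, -0.0]
wrist_force: [-0.0, -0.1, 0.1]
opening: 0.0881
finger_force: 0.0
```

>>> jog_arm:
  motion:
    - [-1, 0.22, -0.046, 0, 0]
    - [-1, 0.2726, -0.0564, 0.1, 0]
    - [-1, 0, 0, 0.2, 0]
    - [-1, 0, 0, 0.2, 0]
    - [-1, 0, 0, 0, 0]
    - [-1, 0, 0, 0, 0]
    - [-1, 0, 0, 0, 0]
    - [-1, 0, 0, 0, 0]

```text
clock: 1.7
tool_pos: [0.571, -0.3216, 0.1282]
tool_rot: [0.973, 0.229, 0.001, 0.001]
wrist_force: [-0.4, 0.5, 0.0]
opening: 0.0879
finger_force: 0.0
```

```bash
python3 - <<'E'
from h import *
for n in ("top","side"):
    s=snap(n); save(s,f"pics/{n}1.png"); np.savez(f"{n}1.npz",**s); p=pts(s)
    print(n,"A",rect(p,.451,.397,.09,.036,.056)); 
    f=s["frame"]; np.save
cv2.imwrite("pics/both1.png",np.hstack([cv2.imread("pics/top1.png"),cv2.imread("pics/side1.png")])[:, :, :][::1,::1]) 
im=cv2.resize(cv2.imread("pics/both1.png"),(800,300),interpolation=cv2.INTER_AREA); cv2.imwrite("pics/both1.png",im)
go(576.5,-314.7,14,26.5)
E
```

```text
top A {'n': 369, 'c': array([438.7, 366.6]), 'mean': array([445.4, 395.2,  43. ]), 'size': array([133.9,  95.4]), 'ang': 17.7}
side A {'n': 429, 'c': array([441.7, 365.9]), 'mean': array([444.9, 397.8,  42.5]), 'size': array([135.9, 101.7]), 'ang': 18.0}
from [ 570.6 -321.3  127.7] 26.5 turn -0.004 shift [ 0.041  -0.0163  0.5685] rows 0.18
```

View pics/both1.png

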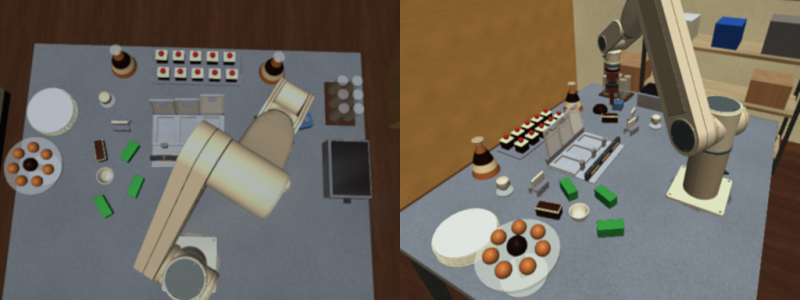

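The view with the arm moved shows no third bar, so there are two: top (100,150) in this half-size picture, and the one under the gripper. I grasp barB now.

>>> jog_arm:
  motion:
    - [-1, 0.041, -0.016, 0, 0]
    - [-1, 0, 0, 0.2, 0]
    - [-1, 0, 0, 0.2, 0]
    - [-1, 0, 0, 0.17, 0]
    - [-1, 0, 0, 0, 0]
    - [1, 0, 0, 0, 0]
    - [1, 0, 0, 0, 0]
    - [1, 0, 0, 0, 0]

```text
clock: 2.6
tool_pos: [0.5773, -0.3147, 0.0142]
tool_rot: [0.973, 0.229, 0.001, 0.001]
wrist_force: [-1.1, -0.1, 0.2]
opening: 0.0672
finger_force: 0.0
```

>>> jog_arm:
  motion:
    - [1, 0, 0, 0, 0]
    - [1, 0, 0, 0, 0]
    - [1, 0, 0, 0, 0]
    - [1, 0, 0, -0.1, 0]
    - [1, 0, 0, -0.2, 0]
    - [1, 0, 0, -0.2, 0]
    - [1, 0, 0, 0, 0]
    - [1, 0, 0, 0, 0]

```text
clock: 3.4
tool_pos: [0.5761, -0.3141, 0.1125]
tool_rot: [0.973, 0.229, 0.001, 0.001]
wrist_force: [-1.2, -0.1, -1.8]
opening: 0.0399
finger_force: 30.0
```

```bash
python3 - <<'E'
from h import *
c=go(556.1,-73.8,115,1.3); go(556.1,-73.8,24,1.3,c)
E
```

```text
from [ 576.1 -314.1  112.5] 26.5 turn 3.15 shift [-0.0726 -1.2035 -0.0123] rows 4.82
from [556.1 -73.8 115. ] 1.3 turn -0.0 shift [0.    0.    0.455] rows 0.0
```

>>> jog_arm:
  motion:
    - [1, 0, 0, 0, 0.7875]
    - [1, 0, 0, 0, 0.7875]
    - [1, 0, 0, 0, 0.7875]
    - [1, 0, 0, 0, 0.7875]
    - [1, -0.012, -0.2, 0, 0]
    - [1, -0.012, -0.2, 0, 0]
    - [1, -0.012, -0.2, 0, 0]
    - [1, -0.012, -0.2, 0, 0]

```text
clock: 4.2
tool_pos: [0.5607, -0.1524, 0.1096]
tool_rot: [1.0, 0.011, -0.002, -0.001]
wrist_force: [0.1, 0.4, -1.5]
opening: 0.04
finger_force: 30.0
```

>>> jog_arm:
  motion:
    - [1, -0.012, -0.2, 0, 0]
    - [1, -0.012, -0.2, 0, 0]
    - [1, 0, 0, 0, 0]
    - [1, 0, 0, 0, 0]
    - [1, 0, 0, 0, 0]
    - [1, 0, 0, 0, 0]
    - [1, 0, 0, 0, 0]
    - [1, 0, 0, 0, 0]

```text
clock: 5.0
tool_pos: [0.556, -0.0751, 0.1117]
tool_rot: [1.0, 0.011, -0.0, 0.0]
wrist_force: [-0.8, 0.1, -1.7]
opening: 0.0399
finger_force: 3.0
```

```bash
python3 - <<'E'
from h import *
go(556.1,-73.8,24,1.3)
s=snap("side"); cv2.imwrite("pics/place1.png",cv2.resize(s["frame"][100:250,150:350,::-1],(800,600)))
E
```

```text
from [556.  -75.1 111.7] 1.2 turn -0.009 shift [ 0.0008 -0.0067  0.4385] rows 0.03
```

View pics/place1.png

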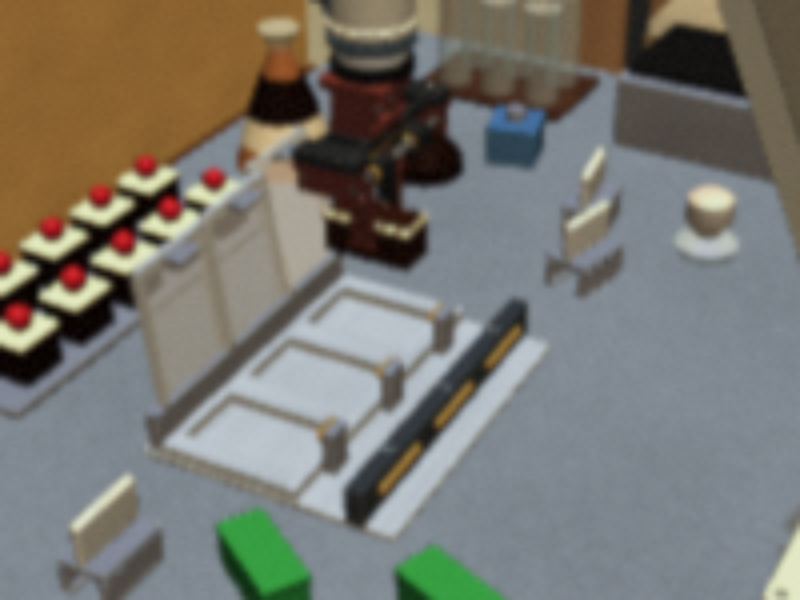

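The bar is still held in the gripper, at about (375,235) in the crop, above bay 3. The finger force has slackened to 3 N, so I check whether the bar slipped.

>>> jog_arm:
  motion:
    - [1, 0, -0.006, 0, 0]
    - [1, 0, 0, 0, 0]
    - [1, 0, 0, 0, 0]
    - [1, 0, 0, 0, 0]
    - [1, 0, 0, 0, 0]
    - [1, 0, 0, 0, 0]
    - [1, 0, 0, 0, 0]
    - [1, 0, 0, 0, 0]
  grip_force: 30

```text
clock: 5.85
tool_pos: [0.5559, -0.0731, 0.1118]
tool_rot: [1.0, 0.011, -0.0, -0.0]
wrist_force: [0.6, 0.3, -2.5]
opening: 0.0401
finger_force: 30.0
```

```bash
python3 - <<'E'
from h import *
s=snap("side");p=pts(s)*1000;print(arm.sense()["tool_pos"],arm.sense()["finger_force"])
m=(abs(p[...,0]-556)<60)&(abs(p[...,1]+74)<26)&(p[...,2]>60)&(p[...,2]<200)
for x in range(500,615,10):
    q=p[m&(abs(p[...,0]-x)<5)]
    if len(q): print(x,len(q),q[:,2].min().round(1),q[:,1].max().round(1),q[:,2].max().round(1))
E
```

```text
[ 0.55596979 -0.07312871  0.11179405] 29.997749626636505
510 51 94.6 -51.1 138.5
520 43 95.8 -49.7 196.8
530 43 93.8 -49.6 199.4
540 44 95.1 -48.2 184.1
550 50 96.4 -48.4 199.1
560 29 92.2 -50.1 196.1
570 9 94.4 -49.2 145.4
580 28 93.5 -48.3 138.9
590 25 97.8 -48.7 140.1
600 18 97.5 -50.7 137.0
```

>>> jog_arm:
  motion:
    - [1, 0, 0, 0.2, 0]
    - [1, 0, 0, 0.15, 0]
    - [1, 0, 0, 0.05, 0]
    - [1, 0, 0, 0.02, 0]
    - [1, 0, 0, 0.01, 0]
    - [1, 0, 0, 0, 0]
    - [1, 0, 0, 0, 0]
    - [1, 0, 0, 0, 0]

```text
clock: 6.7
tool_pos: [0.5566, -0.0732, 0.0267]
tool_rot: [1.0, 0.011, 0.001, 0.0]
wrist_force: [-0.0, -0.5, -1.4]
opening: 0.0398
finger_force: 30.0
```

```bash
python3 - <<'E'
from h import *
s=arm.sense();print(s["tool_pos"],s["wrist_force"],s["finger_force"])
E
```

```text
[ 0.55662743 -0.07320706  0.02672071] [-0.01104269 -0.51776248 -1.42860219] 29.997754096984863
```

Lower slightly, then open partway and retreat.

>>> jog_arm:
  motion:
    - [1, 0, 0, 0.01, 0]
    - [1, 0, 0, 0, 0]
    - [-0.4, 0, 0, 0, 0]
    - [-0.4, 0, 0, 0, 0]
    - [-0.4, 0, 0, 0, 0]
    - [-0.4, 0, 0, -0.1, 0]
    - [-0.4, 0, 0, -0.2, 0]
    - [-0.4, 0, 0, -0.2, 0]

```text
clock: 7.5
tool_pos: [0.5551, -0.073, 0.124]
tool_rot: [1.0, 0.011, -0.001, -0.0]
wrist_force: [0.9, -0.7, -0.2]
opening: 0.0614
finger_force: 0.0
```

>>> jog_arm:
  motion:
    - [1, 0, 0, -0.25, 0]
    - [1, 0, 0, -0.25, 0]
    - [1, 0, 0, 0, 0]
    - [1, 0, 0, 0, 0]
    - [1, 0, 0, 0, 0]
    - [1, 0, 0, 0, 0]
    - [1, 0, 0, 0, 0]
    - [1, 0, 0, 0, 0]

```text
clock: 8.3
tool_pos: [0.5555, -0.0731, 0.2227]
tool_rot: [1.0, 0.011, -0.001, -0.0]
wrist_force: [0.4, 0.4, -0.0]
opening: 0.0016
finger_force: 0.0
```

```bash
python3 - <<'E'
from h import *
for n in("side","top"):
    p=pts(snap(n)); print(n,rect(p,.556,-.074,.052,.046,.058),"A",rect(p,.451,.397,.07,.036,.056))
# cover3 at 1.80 rad: behind tip
th=1.8; H=np.array([620.6,56]); 
yc=-73.8+64.5*.023
def tcp(th,r,w=10): 
    C=H+r*np.array([-np.cos(th),np.sin(th)])+6*np.array([np.sin(th),np.cos(th)]); return C+[w,0]
for t in (1.8,1.57,1.2,.8,.4,.12,0): print(t,tcp(t,112).round(1))
go(690,-72.3,215,1.3)
E
```

```text
side {'n': 153, 'c': array([556.8, -70.6]), 'mean': array([555.8, -68.9,  50.4]), 'size': array([90.3, 45.1]), 'ang': 0.4} A {'n': 389, 'c': array([453.4, 399. ]), 'mean': array([451.6, 400.9,  42.4]), 'size': array([90.5, 44.5]), 'ang': 12.9}
top None A {'n': 339, 'c': array([451.7, 397.2]), 'mean': array([450.8, 397.1,  43.2]), 'size': array([92.7, 41.5]), 'ang': 15.5}
1.8 [661.9 163.7]
1.57 [636.5 168. ]
1.2 [595.6 162.6]
0.8 [556.9 140.5]
0.4 [529.8 105.1]
0.12 [520.1  75.4]
0 [518.6  62. ]
from [555.7 -73.1 223.2] 1.3 turn 0.0 shift [0.6712 0.0114 0.0408] rows 2.69
```

>>> jog_arm:
  motion:
    - [1, 0.168, 0.003, 0, 0]
    - [1, 0.168, 0.003, 0, 0]
    - [1, 0.168, 0.003, 0, 0]
    - [1, 0.168, 0.003, 0, 0]
    - [1, 0, 0, 0.15, 0]
    - [1, 0, 0, 0.14, 0]
    - [1, 0, 0, 0, 0]
    - [1, 0, 0, 0, 0]

```text
clock: 9.2
tool_pos: [0.6901, -0.0725, 0.1655]
tool_rot: [1.0, 0.011, -0.001, -0.0]
wrist_force: [0.3, 0.3, 0.5]
opening: 0.0004
finger_force: 0.0
```

>>> jog_arm:
  motion:
    - [1, -0.175, 0, 0, 0]
    - [1, -0.095, 0, -0.01, 0]
    - [1, -0.1, 0, 0.012, 0]
    - [1, -0.1, 0, 0.013, 0]
    - [1, -0.1, 0, 0.045, 0]
    - [1, -0.09, 0, 0.065, 0]
    - [1, -0.08, 0, 0.085, 0]
    - [1, -0.055, 0, 0.09, 0]

```text
clock: 10.0
tool_pos: [0.5324, -0.0764, 0.1079]
tool_rot: [1.0, 0.011, 0.002, 0.0]
wrist_force: [0.0, -0.0, 1.2]
opening: 0.0006
finger_force: 0.3
```

>>> jog_arm:
  motion:
    - [1, -0.035, 0, 0.085, 0]
    - [1, -0.015, 0, 0.04, 0]
    - [1, 0, 0, 0, 0]
    - [1, 0, 0, 0, 0]
    - [1, 0, 0, 0, 0]
    - [1, 0, 0, 0, 0]
    - [1, 0, 0, 0, 0]
    - [1, 0, 0, 0, 0]

```text
clock: 10.8
tool_pos: [0.5216, -0.0763, 0.081]
tool_rot: [1.0, 0.011, 0.0, 0.0]
wrist_force: [0.1, -0.4, 0.1]
opening: 0.0006
finger_force: 0.0
```

```bash
python3 - <<'E'
from h import *
s=snap("side"); cv2.imwrite("pics/cov1.png",cv2.resize(s["frame"][100:250,150:350,::-1],(600,450)))
print(arm.sense()["tool_pos"],arm.sense()["wrist_force"]); go(516,-72.3,62,1.3)
E
```

```text
[ 0.5215307  -0.07630874  0.08090808] [ 0.51004211 -0.32069754  0.73601755]
from [521.5 -76.3  80.9] 1.3 turn 0.0 shift [-0.0272 -0.0207  0.0945] rows 0.14
```

View pics/cov1.png

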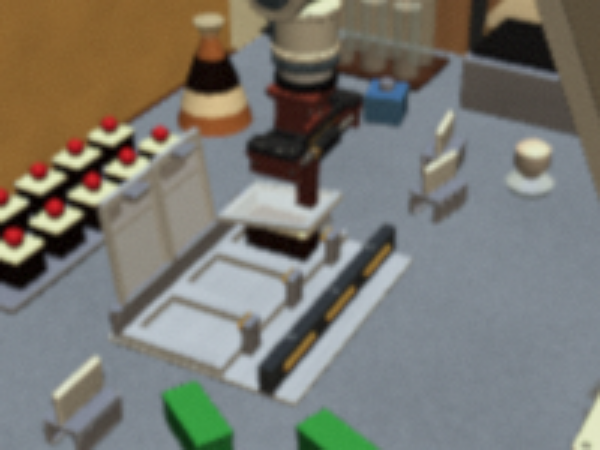

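The cover has swung down over the bar, at (280,205) in the crop. Now I press it down in small steps.

>>> jog_arm:
  motion:
    - [1, -0.02, -0.02, 0.01, 0]
    - [1, 0, 0, 0.01, 0]
    - [1, 0, 0, 0.01, 0]
    - [1, 0, 0, 0.01, 0]
    - [1, 0, 0, 0, 0]
    - [1, 0, 0, 0, 0]
    - [1, 0, 0, 0, 0]
    - [1, 0, 0, 0, 0]

```text
clock: 11.65
tool_pos: [0.5173, -0.0724, 0.0727]
tool_rot: [1.0, 0.011, 0.0, 0.0]
wrist_force: [-0.4, 0.9, 1.8]
opening: 0.0005
finger_force: 0.9
```

>>> jog_arm:
  motion:
    - [1, 0, 0, 0.01, 0]
    - [1, 0, 0, 0, 0]
    - [1, 0, 0, 0.01, 0]
    - [1, 0, 0, 0, 0]
    - [1, 0, 0, 0.01, 0]
    - [1, 0, 0, 0, 0]
    - [1, 0, 0, 0, 0]
    - [1, 0, 0, 0, 0]

```text
clock: 12.45
tool_pos: [0.5175, -0.0724, 0.0667]
tool_rot: [1.0, 0.011, 0.0, 0.0]
wrist_force: [0.2, 0.2, 0.7]
opening: 0.0007
finger_force: 0.0
```

```bash
cat >> h.py <<'E'
def cov(p,bx,by):
    p=p*1000; m=(p[...,0]>bx-60)&(p[...,0]<bx+60)&(abs(p[...,1]-by)<38)&(p[...,2]>45)&(p[...,2]<85)
    q=p[m]; 
    if len(q)<30: return len(q)
    for _ in range(6):
        k=np.polyfit(q[:,0],q[:,2],1); r=q[:,2]-np.polyval(k,q[:,0]); q=q[abs(r)<4]
    return len(q),"slope(rad) %.3f"%-k[0],"z at free edge %.1f"%np.polyval(k,bx-60)
E
python3 - <<'E'
from h import *
for n in("side","top"): print(n,cov(pts(snap(n)),556,-74))
E
```

```text
side (248, 'slope(rad) 0.012', 'z at free edge 61.9')
top 0
```

>>> jog_arm:
  motion:
    - [-0.2, 0, 0, -0.2, 0]
    - [-0.2, 0, 0, -0.2, 0]
    - [-0.2, 0, 0, -0.1, 0]
    - [-0.2, 0, 0, 0, 0]
    - [-0.2, 0, 0, 0, 0]
    - [-0.2, 0, 0, 0, 0]
    - [-0.2, 0, 0, 0, 0]
    - [-0.2, 0, 0, 0, 0]

```text
clock: 13.35
tool_pos: [0.5167, -0.0723, 0.1657]
tool_rot: [1.0, 0.011, -0.001, -0.0]
wrist_force: [0.2, -0.8, 0.6]
opening: 0.0525
finger_force: 0.0
```

```bash
python3 - <<'E'
from h import *
p=pts(snap("side")); print(cov(p,556,-74)); print(rect(p,.424,-.267,.055,.066,.09))
go(424.5,-266.5,150,78)
E
```

```text
(327, 'slope(rad) 0.004', 'z at free edge 61.3')
{'n': 34, 'c': array([ 424.6, -264.8]), 'mean': array([ 424.6, -260.6,   72.6]), 'size': array([68.6, 11.5]), 'ang': 76.1}
from [516.9 -72.3 165.9] 1.3 turn -9.588 shift [-1.0457 -0.2499  0.0794] rows 4.3
```

>>> jog_arm:
  motion:
    - [-0.2, 0, 0, 0, -0.96]
    - [-0.2, 0, 0, 0, -0.96]
    - [-0.2, 0, 0, 0, -0.96]
    - [-0.2, 0, 0, 0, -0.96]
    - [-0.2, 0, 0, 0, -0.96]
    - [-0.2, 0, 0, 0, -0.96]
    - [-0.2, 0, 0, 0, -0.96]
    - [-0.2, 0, 0, 0, -0.96]

```text
clock: 14.2
tool_pos: [0.5172, -0.0724, 0.1663]
tool_rot: [0.852, 0.523, -0.0, -0.0]
wrist_force: [0.3, 0.1, 0.1]
opening: 0.0526
finger_force: 0.0
```

>>> jog_arm:
  motion:
    - [-0.2, 0, 0, 0, -0.96]
    - [-0.2, 0, 0, 0, -0.948]
    - [-0.2, -0.209, -0.05, 0.02, 0]
    - [-0.2, -0.209, -0.05, 0.02, 0]
    - [-0.2, -0.209, -0.05, 0.02, 0]
    - [-0.2, -0.209, -0.05, 0.02, 0]
    - [-0.2, -0.209, -0.05, 0, 0]
    - [-0.2, 0, 0, 0, 0]

```text
clock: 15.0
tool_pos: [0.4231, -0.27, 0.1504]
tool_rot: [0.779, 0.628, -0.0, 0.0]
wrist_force: [0.6, 0.4, -0.2]
opening: 0.0525
finger_force: 0.0
```

```bash
python3 - <<'E'
from h import *
p=pts(snap("top")); print(cov(p,556,-74)); print(rect(p,.556,-.074,.04,.03,.08))
go(424.5,-266.5,44,78)
E
```

```text
(616, 'slope(rad) 0.007', 'z at free edge 62.2')
{'n': 448, 'c': array([556.8, -74.7]), 'mean': array([555.8, -74.2,  61.6]), 'size': array([78.1, 76.3]), 'ang': 1.7}
from [ 423.9 -268.3  150.4] 77.8 turn -0.03 shift [0.0094 0.0011 0.5319] rows 0.04
```

>>> jog_arm:
  motion:
    - [-0.2, 0.009, 0, 0.2, -0.03]
    - [-0.2, 0, 0, 0.2, 0]
    - [-0.2, 0, 0, 0.13, 0]
    - [-0.2, 0, 0, 0, 0]
    - [1, 0, 0, 0, 0]
    - [1, 0, 0, 0, 0]
    - [1, 0, 0, 0, 0]
    - [1, 0, 0, 0, 0]
  grip_force: 40

```text
clock: 15.85
tool_pos: [0.4261, -0.2651, 0.046]
tool_rot: [0.776, 0.631, 0.0, 0.001]
wrist_force: [0.5, 0.2, 0.5]
opening: 0.0239
finger_force: 0.0
```

>>> jog_arm:
  motion:
    - [1, 0, 0, 0, 0]
    - [1, 0, 0, 0, 0]
    - [1, 0, 0, 0, 0]
    - [1, 0, 0, -0.1, 0]
    - [1, 0, 0, -0.2, 0]
    - [1, 0, 0, -0.2, 0]
    - [1, 0, 0, 0, 0]
    - [1, 0, 0, 0, 0]

```text
clock: 16.65
tool_pos: [0.4256, -0.2649, 0.1453]
tool_rot: [0.776, 0.631, 0.0, 0.001]
wrist_force: [-1.2, 0.1, -1.5]
opening: 0.0096
finger_force: 40.0
```

```bash
python3 - <<'E'
from h import *
go(430.6,-76.7,130,91.3)
p=pts(snap("side"))
print(rect(p,.424,-.267,.06,.1,.19))
E
```

```text
from [ 425.6 -264.9  145.3] 78.2 turn -1.633 shift [0.94   0.0464 0.0767] rows 3.76
{'n': 319, 'c': array([ 422.2, -266.2]), 'mean': array([ 419. , -255.5,  140.5]), 'size': array([73.9, 50.4]), 'ang': 75.3}
```

>>> jog_arm:
  motion:
    - [1, 0, 0, 0, -0.817]
    - [1, 0, 0, 0, -0.816]
    - [1, 0.19, 0.0093, 0, 0]
    - [1, 0.19, 0.0093, 0.02, 0]
    - [1, 0.19, 0.0093, 0.02, 0]
    - [1, 0.19, 0.0093, 0.02, 0]
    - [1, 0.188, 0.0093, 0.02, 0]
    - [1, 0, 0, 0, 0]

```text
clock: 17.5
tool_pos: [0.428, -0.0714, 0.1266]
tool_rot: [0.698, 0.716, -0.001, -0.002]
wrist_force: [-0.5, 0.3, -1.8]
opening: 0.0099
finger_force: 40.0
```

>>> jog_arm:
  motion:
    - [1, 0, 0, 0, 0]
    - [1, 0, 0, 0, 0]
    - [1, 0, 0, 0, 0]
    - [1, 0, 0, 0, 0]
    - [1, 0, 0, 0, 0]
    - [1, 0, 0, 0, 0]
    - [1, 0, 0, 0, 0]
    - [1, 0, 0, 0, 0]

```text
clock: 18.3
tool_pos: [0.4303, -0.075, 0.1288]
tool_rot: [0.699, 0.715, 0.0, 0.0]
wrist_force: [-0.1, -0.6, -1.1]
opening: 0.0097
finger_force: 40.0
```

```bash
python3 - <<'E'
from h import *
go(430.6,-75,120,91.3)
s=snap("side"); p=pts(s)*1000; f=s["frame"].astype(int)
m=(abs(p[...,0]-430)<40)&(abs(p[...,1]+77)<50)&(p[...,2]>80)&(p[...,2]<190)
w=m&(f.min(2)>165)
for k,mm in(("all",m),("white",w)):
    q=p[mm]; print(k,len(q),q.min(0).round(1),q.max(0).round(1),q.mean(0).round(1))
for z in range(80,170,8):
    q=p[m&(abs(p[...,2]-z)<4)]
    if len(q): print(z,len(q),q[:,:2].min(0).round(1),q[:,:2].max(0).round(1))
cv2.imwrite("pics/tk1.png",cv2.resize(s["frame"][110:210,210:340,::-1],(650,500)))
E
```

```text
from [430.3 -75.  128.8] 91.3 turn 0.0 shift [-0.0001  0.0014  0.0441] rows 0.01
all 382 [ 403.8 -114.7   83.8] [455.  -38.6 189.9] [424.  -64.9 131.3]
white 6 [427.5 -65.5 155.7] [430.7 -46.  161.2] [429.1 -56.7 158. ]
80 2 [406.6 -71.1] [413.6 -45.1]
88 29 [ 405.  -102.7] [452.7 -39. ]
96 33 [ 403.8 -104.8] [455.  -38.6]
104 24 [ 404.4 -104.9] [452.5 -39.1]
112 27 [ 404.7 -109.2] [448.9 -40.5]
120 91 [ 404.8 -114.7] [452.5 -38.7]
128 15 [ 415.7 -108. ] [444.  -42.1]
136 21 [ 415.2 -106. ] [444.6 -42.7]
144 21 [ 415.5 -105.6] [443.1 -38.6]
152 17 [415.8 -80.2] [440.3 -41.4]
160 31 [414.8 -83.9] [445.6 -44.7]
168 21 [412.2 -86. ] [444.7 -61. ]
```

View pics/tk1.png

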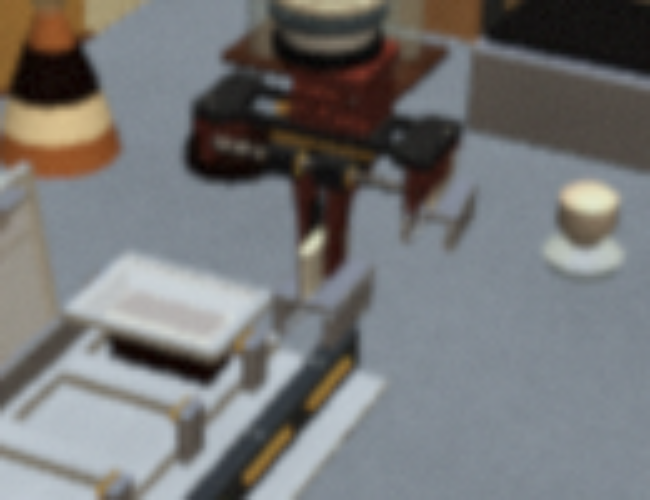

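The holder hangs level in the gripper at about (310,280), lined up over the rail end by bay 3, whose cover is shut. I lower it.

>>> jog_arm:
  motion:
    - [1, 0, -0.008, 0.1, 0]
    - [1, 0, 0, 0.09, 0]
    - [1, 0, 0, 0.03, 0]
    - [1, 0, 0, 0.02, 0]
    - [1, 0, 0, 0, 0]
    - [1, 0, 0, 0, 0]
    - [1, 0, 0, 0, 0]
    - [1, 0, 0, 0, 0]
  grip_force: 60

```text
clock: 19.15
tool_pos: [0.4309, -0.0753, 0.0813]
tool_rot: [0.699, 0.715, 0.001, 0.002]
wrist_force: [7.0, -0.0, -4.5]
opening: 0.0097
finger_force: 60.0
```

>>> jog_arm:
  motion:
    - [1, 0, 0, 0.01, 0]
    - [1, 0, 0, 0, 0]
    - [1, 0, 0, 0.01, 0]
    - [1, 0, 0, 0, 0]
    - [1, 0, 0, 0, 0]
    - [1, 0, 0, 0, 0]
    - [1, 0, 0, 0, 0]
    - [1, 0, 0, 0, 0]

```text
clock: 19.95
tool_pos: [0.4309, -0.0753, 0.0776]
tool_rot: [0.699, 0.715, 0.001, 0.002]
wrist_force: [6.4, 0.2, 2.9]
opening: 0.0099
finger_force: 60.0
```

>>> jog_arm:
  motion:
    - [1, 0, 0.01, 0, 0]
    - [1, 0, 0, 0, 0]
    - [1, 0, 0, 0.01, 0]
    - [1, 0, 0, 0, 0]
    - [1, 0, 0, 0.01, 0]
    - [1, 0, 0, 0, 0]
    - [1, 0, 0, 0, 0]
    - [1, 0, 0, 0, 0]

```text
clock: 20.75
tool_pos: [0.4318, -0.0752, 0.0733]
tool_rot: [0.699, 0.715, 0.001, 0.001]
wrist_force: [4.1, -0.2, 5.3]
opening: 0.0097
finger_force: 60.0
```

>>> jog_arm:
  motion:
    - [1, 0, 0, 0.01, 0]
    - [1, 0, 0, 0, 0]
    - [1, 0, 0, 0.01, 0]
    - [1, 0, 0, 0, 0]
    - [1, 0, 0, 0, 0]
    - [1, 0, 0, 0, 0]
    - [1, 0, 0, 0, 0]
    - [1, 0, 0, 0, 0]

```text
clock: 21.55
tool_pos: [0.4314, -0.075, 0.0687]
tool_rot: [0.699, 0.715, 0.0, 0.001]
wrist_force: [5.6, -1.1, 0.8]
opening: 0.0099
finger_force: 60.0
```

>>> jog_arm:
  motion:
    - [1, 0, 0.005, 0.01, 0]
    - [1, 0, 0, 0, 0]
    - [1, 0, 0, 0, 0]
    - [1, 0, 0, 0, 0]
    - [1, 0, 0, 0, 0]
    - [1, 0, 0, 0, 0]
    - [1, 0, 0, 0, 0]
    - [1, 0, 0, 0, 0]

```text
clock: 22.35
tool_pos: [0.4319, -0.0749, 0.0663]
tool_rot: [0.699, 0.715, 0.0, 0.0]
wrist_force: [7.4, -0.9, -4.3]
opening: 0.0095
finger_force: 60.0
```

>>> jog_arm:
  motion:
    - [1, 0, 0, 0.01, 0]
    - [1, 0, 0, 0, 0]
    - [1, 0, 0, 0, 0]
    - [1, 0, 0, 0, 0]
    - [1, 0, 0, 0, 0]
    - [1, 0, 0, 0, 0]
    - [1, 0, 0, 0, 0]
    - [1, 0, 0, 0, 0]

```text
clock: 23.15
tool_pos: [0.4317, -0.0749, 0.0642]
tool_rot: [0.699, 0.715, -0.0, -0.0]
wrist_force: [6.5, -0.8, -5.3]
opening: 0.0096
finger_force: 60.0
```

>>> jog_arm:
  motion:
    - [1, 0, 0.005, 0.005, 0]
    - [1, 0, 0, 0, 0]
    - [1, 0, 0, 0.005, 0]
    - [1, 0, 0, 0, 0]
    - [1, 0, 0, 0, 0]
    - [1, 0, 0, 0, 0]
    - [1, 0, 0, 0, 0]
    - [1, 0, 0, 0, 0]

```text
clock: 23.95
tool_pos: [0.432, -0.0747, 0.0629]
tool_rot: [0.699, 0.715, -0.0, -0.001]
wrist_force: [2.0, 0.9, 5.0]
opening: 0.0099
finger_force: 60.0
```

```bash
python3 - <<'E'
from h import *
for n in("side","top"):
    p=pts(snap(n))*1000
    m=(abs(p[...,0]-410)<8)&(abs(p[...,1]+77)<45)&(p[...,2]>12)
    q=p[m]; print(n,len(q),q.min(0).round(1) if len(q) else 0,q.max(0).round(1) if len(q) else 0)
E
```

```text
side 434 [ 402.1 -112.5   17.5] [418.  -35.2 351.3]
top 83 [ 402.9 -122.   407.3] [418.  -58.  481.8]
```

>>> jog_arm:
  motion:
    - [0.3, 0, 0, 0, 0]
    - [0.3, 0, 0, 0, 0]
    - [0.3, 0, 0, 0, 0]
    - [0.3, 0, 0, -0.1, 0]
    - [0.3, 0, 0, -0.2, 0]
    - [0.3, 0, 0, -0.25, 0]
    - [0.3, 0, 0, -0.1, 0]
    - [-1, 0, 0, 0, 0]
  grip_force: 30

```text
clock: 24.85
tool_pos: [0.4342, -0.0752, 0.1955]
tool_rot: [0.699, 0.715, 0.001, 0.002]
wrist_force: [-1.2, -0.5, -1.0]
opening: 0.036
finger_force: 0.0
```

>>> jog_arm:
  motion:
    - [-1, 0, 0, 0, 0.96]
    - [-1, 0, 0, 0, 0.96]
    - [-1, 0, 0, 0, 0.96]
    - [-1, 0, 0, 0, 0.96]
    - [-1, 0, 0, 0, 0.96]
    - [-1, 0, 0, 0, 0.96]
    - [-1, 0, 0, 0, 0.96]
    - [-1, 0, 0, 0, 0.96]

```text
clock: 25.65
tool_pos: [0.4313, -0.0746, 0.191]
tool_rot: [0.967, 0.255, -0.002, -0.001]
wrist_force: [-0.1, -0.2, -0.0]
opening: 0.0875
finger_force: 0.0
```

>>> jog_arm:
  motion:
    - [-1, 0, 0, 0, 0.96]
    - [-1, 0, 0, 0, 0.96]
    - [-1, 0, 0, 0, 0]
    - [-1, 0, 0, 0, 0]
    - [-1, 0, 0, 0, 0]
    - [-1, 0, 0, 0, 0]
    - [-1, 0, 0, 0, 0]
    - [-1, 0, 0, 0, 0]

```text
clock: 26.45
tool_pos: [0.4328, -0.0749, 0.1928]
tool_rot: [0.992, 0.127, 0.0, 0.0]
wrist_force: [-0.6, -0.4, 0.2]
opening: 0.0876
finger_force: 0.0
```

```bash
python3 - <<'E'
from h import *
for n in("side","top"):
    p=pts(snap(n)); print(n,"A",rect(p,.451,.397,.07,.036,.056),"tk3",rect(p,.43,-.077,.05,.08,.11),cov(p,556,-74))
go(452.3,398,150,14.5)
E
```

```text
side A {'n': 384, 'c': array([453.2, 399.4]), 'mean': array([451.7, 400.7,  42.4]), 'size': array([91.5, 44.7]), 'ang': 13.1} tk3 {'n': 49, 'c': array([432., -76.]), 'mean': array([430.3, -73.9,  89.5]), 'size': array([11.4, 67.7]), 'ang': 91.8} (336, 'slope(rad) -0.002', 'z at free edge 61.1')
top A {'n': 340, 'c': array([451.6, 398.1]), 'mean': array([450.2, 396.6,  42.9]), 'size': array([91.7, 42.7]), 'ang': 14.7} tk3 None (96, 'slope(rad) -0.070', 'z at free edge 53.4')
from [432.8 -74.9 192.8] 14.5 turn 0.003 shift [ 0.6866 -2.2647  0.2141] rows 9.47
```

>>> jog_arm:
  motion:
    - [-1, 0.062, -0.206, 0, 0]
    - [-1, 0.062, -0.206, 0, 0]
    - [-1, 0.062, -0.206, 0, 0]
    - [-1, 0.062, -0.206, 0, 0]
    - [-1, 0.062, -0.206, 0, 0]
    - [-1, 0.062, -0.206, 0, 0]
    - [-1, 0.062, -0.206, 0, 0]
    - [-1, 0.062, -0.206, 0, 0]

```text
clock: 27.35
tool_pos: [0.446, 0.271, 0.1929]
tool_rot: [0.992, 0.127, 0.0, -0.0]
wrist_force: [0.9, -0.6, 0.3]
opening: 0.0878
finger_force: 0.0
```

>>> jog_arm:
  motion:
    - [-1, 0.062, -0.206, 0, 0]
    - [-1, 0.062, -0.206, 0, 0]
    - [-1, 0.062, -0.206, 0, 0]
    - [-1, 0, 0, 0.15, 0]
    - [-1, 0, 0, 0.1, 0]
    - [-1, 0, 0, 0, 0]
    - [-1, 0, 0, 0, 0]
    - [-1, 0, 0, 0, 0]

```text
clock: 28.15
tool_pos: [0.452, 0.3984, 0.1441]
tool_rot: [0.992, 0.126, 0.001, -0.001]
wrist_force: [0.6, 0.4, -0.1]
opening: 0.0873
finger_force: 0.0
```

```bash
python3 - <<'E'
from h import *
p=pts(snap("side")); print("A",rect(p,.451,.397,.07,.036,.056)); go(452.3,397.8,14,14.3)
E
```

```text
A {'n': 388, 'c': array([453.5, 399.3]), 'mean': array([451.4, 400.6,  42.4]), 'size': array([92.7, 45.5]), 'ang': 12.5}
from [452.1 398.4 144.2] 14.5 turn 0.023 shift [3.00e-04 3.10e-03 6.51e-01] rows 0.01
```

>>> jog_arm:
  motion:
    - [-1, 0, 0, 0.2, 0.03]
    - [-1, 0, 0, 0.2, 0]
    - [-1, 0, 0, 0.2, 0]
    - [-1, 0, 0, 0.05, 0]
    - [-1, 0, 0, 0, 0]
    - [1, 0, 0, 0, 0]
    - [1, 0, 0, 0, 0]
    - [1, 0, 0, 0, 0]
  grip_force: 30

```text
clock: 29.0
tool_pos: [0.4523, 0.3989, 0.0147]
tool_rot: [0.992, 0.124, 0.001, -0.001]
wrist_force: [0.5, -0.4, -0.2]
opening: 0.0674
finger_force: 0.0
```

>>> jog_arm:
  motion:
    - [1, 0, 0, 0, 0]
    - [1, 0, 0, 0, 0]
    - [1, 0, 0, 0, 0]
    - [1, 0, 0, -0.15, 0]
    - [1, 0, 0, -0.2, 0]
    - [1, 0, 0, -0.2, 0]
    - [1, 0, 0, 0, 0]
    - [1, 0, 0, 0, 0]

```text
clock: 29.8
tool_pos: [0.4514, 0.3982, 0.1234]
tool_rot: [0.992, 0.124, 0.001, -0.0]
wrist_force: [-0.5, -0.0, -1.8]
opening: 0.0399
finger_force: 30.0
```

```bash
python3 - <<'E'
from h import *
go(552.5,126.2,122,1.3)
E
```

```text
from [451.4 398.2 123.4] 14.3 turn 1.621 shift [0.4744 1.3713 0.007 ] rows 5.8
```

>>> jog_arm:
  motion:
    - [1, 0, 0, 0, 0.81]
    - [1, 0, 0, 0, 0.81]
    - [1, 0.068, 0.196, 0, 0]
    - [1, 0.068, 0.196, 0, 0]
    - [1, 0.068, 0.196, 0, 0]
    - [1, 0.068, 0.196, 0, 0]
    - [1, 0.068, 0.196, 0, 0]
    - [1, 0.068, 0.196, 0, 0]

```text
clock: 30.6
tool_pos: [0.5371, 0.1628, 0.1206]
tool_rot: [1.0, 0.011, -0.002, 0.0]
wrist_force: [0.8, 0.3, -2.5]
opening: 0.0396
finger_force: 30.0
```

>>> jog_arm:
  motion:
    - [1, 0.066, 0.195, 0, 0]
    - [1, 0, 0, 0, 0]
    - [1, 0, 0, 0, 0]
    - [1, 0, 0, 0, 0]
    - [1, 0, 0, 0.1, 0]
    - [1, 0, 0, 0.1, 0]
    - [1, 0, 0, 0, 0]
    - [1, 0, 0, 0, 0]

```text
clock: 31.4
tool_pos: [0.5516, 0.1271, 0.0825]
tool_rot: [1.0, 0.012, -0.001, 0.0]
wrist_force: [1.0, 0.4, -1.3]
opening: 0.0398
finger_force: 30.0
```

```bash
python3 - <<'E'
from h import *
go(552.5,126.2,24,1.3)
p=pts(snap("side"))*1000
m=(abs(p[...,0]-552)<60)&(abs(p[...,1]-126)<26)&(p[...,2]>40)&(p[...,2]<150)
for x in range(510,600,15):
    q=p[m&(abs(p[...,0]-x)<7)]
    if len(q): print(x,len(q),q[:,2].min().round(1),q[:,1].max().round(1))
E
```

```text
from [551.6 127.1  82.5] 1.4 turn 0.013 shift [0.0046 0.0047 0.2924] rows 0.03
510 89 61.1 148.0
525 68 61.0 150.2
540 92 62.1 151.7
555 46 62.7 149.7
570 25 64.4 150.6
585 37 61.8 151.0
```

>>> jog_arm:
  motion:
    - [1, 0.004, 0.005, 0.15, 0]
    - [1, 0, 0, 0.08, 0]
    - [1, 0, 0, 0.04, 0]
    - [1, 0, 0, 0.01, 0]
    - [1, 0, 0, 0.01, 0]
    - [1, 0, 0, 0, 0]
    - [1, 0, 0, 0, 0]
    - [1, 0, 0, 0, 0]

```text
clock: 32.25
tool_pos: [0.5531, 0.1252, 0.0276]
tool_rot: [1.0, 0.012, -0.0, 0.0]
wrist_force: [-9.7, -1.1, 24.2]
opening: 0.04
finger_force: 30.0
```

>>> jog_arm:
  motion:
    - [1, 0, 0, 0.003, 0]
    - [1, 0, 0, 0, 0]
    - [-0.4, 0, 0, 0, 0]
    - [-0.4, 0, 0, 0, 0]
    - [-0.4, 0, 0, 0, 0]
    - [-0.4, 0, 0, -0.1, 0]
    - [-0.4, 0, 0, -0.2, 0]
    - [-0.4, 0, 0, -0.2, 0]

```text
clock: 33.05
tool_pos: [0.5523, 0.1249, 0.1243]
tool_rot: [1.0, 0.011, -0.001, 0.0]
wrist_force: [0.9, 0.4, -0.4]
opening: 0.0618
finger_force: 0.0
```

>>> jog_arm:
  motion:
    - [1, 0, 0, -0.25, 0]
    - [1, 0, 0, -0.25, 0]
    - [1, 0, 0, 0, 0]
    - [1, 0, 0, 0, 0]
    - [1, 0, 0, 0, 0]
    - [1, 0, 0, 0, 0]
    - [1, 0, 0, 0, 0]
    - [1, 0, 0, 0, 0]

```text
clock: 33.85
tool_pos: [0.5527, 0.125, 0.223]
tool_rot: [1.0, 0.011, -0.001, 0.0]
wrist_force: [-0.3, -0.4, -0.7]
opening: 0.002
finger_force: 0.0
```

```bash
python3 - <<'E'
from h import *
for n in("side","top"):
    p=pts(snap(n)); print(n,rect(p,.552,.126,.052,.042,.060))
go(675,129,215,1.3)
go(675,129,165,1.3)
E
```

```text
side {'n': 234, 'c': array([556.3, 126.7]), 'mean': array([553.4, 130.3,  49.8]), 'size': array([92.7, 44.5]), 'ang': 1.0}
top None
from [552.9 125.1 223.5] 1.3 turn 0.001 shift [ 0.6108 -0.0057  0.0427] rows 2.44
from [552.9 125.1 223.5] 1.3 turn 0.001 shift [ 0.6108 -0.0057  0.2927] rows 2.44
```

>>> jog_arm:
  motion:
    - [1, 0.15, -0.001, 0, 0]
    - [1, 0.15, -0.001, 0, 0]
    - [1, 0.15, -0.001, 0, 0]
    - [1, 0.16, -0.002, 0, 0]
    - [1, 0, 0, 0.15, 0]
    - [1, 0, 0, 0.14, 0]
    - [1, 0, 0, 0, 0]
    - [1, 0, 0, 0, 0]

```text
clock: 34.75
tool_pos: [0.6748, 0.1289, 0.166]
tool_rot: [1.0, 0.011, -0.001, 0.0]
wrist_force: [1.4, 0.7, 1.0]
opening: 0.0001
finger_force: 0.0
```

```bash
python3 - <<'E'
from h import *
for n in("side","top"):
    s=snap(n);p=pts(s); print(n,rect(p,.552,.126,.060,.042,.060))
    q=p.reshape(-1,3)*1000; q=q[(abs(q[:,0]-553)<40)&(abs(q[:,1]-127)<16)&(q[:,2]>44)&(q[:,2]<60)]
    if len(q)>20: print(len(q),np.linalg.lstsq(np.c_[q[:,:2]-[553,127],np.ones(len(q))],q[:,2],rcond=None)[0].round(3))
    print(cov(p,556,-74))
H=np.array([617.,56])
for t in (1.63,1.4,1.2,1,.8,.6,.4,.2,.12,0):
    C=H+112*np.array([-np.cos(t),np.sin(t)])+6*np.array([np.sin(t),np.cos(t)])+[10,0]; print(t,C.round(0))
go(640,128,165,1.3)
E
```

```text
side {'n': 231, 'c': array([556.5, 127.8]), 'mean': array([554.3, 129.9,  49.8]), 'size': array([94.1, 43.1]), 'ang': 0.7}
134 [1.900e-02 4.000e-03 5.081e+01]
(327, 'slope(rad) 0.001', 'z at free edge 61.0')
top None
(607, 'slope(rad) -0.002', 'z at free edge 61.6')
1.63 [640. 167.]
1.4 [614. 167.]
1.2 [592. 163.]
1 [572. 153.]
0.8 [553. 141.]
0.6 [538. 124.]
0.4 [526. 105.]
0.2 [518.  84.]
0.12 [517.  75.]
0 [515.  62.]
from [676.  129.1 167.9] 1.3 turn 0.001 shift [-0.18    0.0013  0.0145] rows 0.72
```

>>> jog_arm:
  motion:
    - [1, -0.175, 0.002, 0, 0]
    - [1, -0.13, 0, -0.005, 0]
    - [1, -0.11, 0, 0.02, 0]
    - [1, -0.1, 0, 0.05, 0]
    - [1, -0.095, 0, 0.06, 0]
    - [1, -0.075, 0, 0.085, 0]
    - [1, -0.06, 0, 0.095, 0]
    - [1, -0.04, 0, 0.095, 0]

```text
clock: 35.65
tool_pos: [0.519, 0.1253, 0.0878]
tool_rot: [1.0, 0.012, 0.002, -0.0]
wrist_force: [0.2, -0.4, 0.4]
opening: 0.0003
finger_force: 0.2
```

>>> jog_arm:
  motion:
    - [1, -0.02, 0, 0.03, 0]
    - [1, 0, 0, 0.01, 0]
    - [1, 0, 0, 0.01, 0]
    - [1, 0, 0, 0.01, 0]
    - [1, 0, 0, 0.01, 0]
    - [1, 0, 0, 0, 0]
    - [1, 0, 0, 0, 0]
    - [1, 0, 0, 0, 0]

```text
clock: 36.45
tool_pos: [0.5151, 0.125, 0.0729]
tool_rot: [1.0, 0.011, 0.001, -0.0]
wrist_force: [0.3, 1.0, 6.9]
opening: 0.0004
finger_force: 2.9
```

>>> jog_arm:
  motion:
    - [1, 0, 0, 0.01, 0]
    - [1, 0, 0, 0, 0]
    - [1, 0, 0, 0.01, 0]
    - [1, 0, 0, 0, 0]
    - [1, 0, 0, 0.01, 0]
    - [1, 0, 0, 0, 0]
    - [1, 0, 0, 0, 0]
    - [1, 0, 0, 0, 0]

```text
clock: 37.25
tool_pos: [0.5139, 0.1247, 0.066]
tool_rot: [1.0, 0.011, -0.0, 0.0]
wrist_force: [0.4, -0.1, -0.5]
opening: 0.0006
finger_force: 0.0
```

```bash
python3 - <<'E'
from h import *
for n in("side","top"): print(n,cov(pts(snap(n)),552.5,126))
go(516,128,62,1.3)
E
```

```text
side (289, 'slope(rad) 0.014', 'z at free edge 62.0')
top 7
from [514.1 124.8  66.1] 1.3 turn 0.001 shift [ 0.01   -0.0158  0.0207] rows 0.07
```

>>> jog_arm:
  motion:
    - [-0.2, 0, 0, -0.2, 0]
    - [-0.2, 0, 0, -0.2, 0]
    - [-0.2, 0, 0, -0.1, -0.9]
    - [-0.2, 0, 0, 0, -0.96]
    - [-0.2, 0, 0, 0, -0.96]
    - [-0.2, 0, 0, 0, -0.96]
    - [-0.2, 0, 0, 0, -0.96]
    - [-0.2, 0, 0, 0, -0.96]

```text
clock: 38.15
tool_pos: [0.514, 0.1248, 0.1662]
tool_rot: [0.916, 0.401, 0.0, 0.0]
wrist_force: [0.5, -0.1, -0.3]
opening: 0.0526
finger_force: 0.0
```

>>> jog_arm:
  motion:
    - [-0.2, 0, 0, 0, -0.96]
    - [-0.2, 0, 0, 0, -0.96]
    - [-0.2, 0, 0, 0, -0.96]
    - [-0.2, 0, 0, 0, -0.96]
    - [-0.2, 0, 0, 0, -0.96]
    - [-0.2, 0, 0, 0, -0.71]
    - [-0.2, 0, 0, 0, 0]
    - [-0.2, 0, 0, 0, 0]

```text
clock: 38.95
tool_pos: [0.514, 0.1248, 0.1662]
tool_rot: [0.702, 0.712, 0.0, -0.0]
wrist_force: [0.0, 0.1, 0.3]
opening: 0.0526
finger_force: 0.0
```

```bash
python3 - <<'E'
from h import *
for n in("side","top"): 
    p=pts(snap(n));print(n,cov(p,552.5,126),rect(p,.566,.314,.06,.066,.09))
go(566.4,314.2,150,91)
E
```

```text
side (449, 'slope(rad) 0.004', 'z at free edge 61.2') {'n': 80, 'c': array([568.6, 315. ]), 'mean': array([567.1, 317.1,  72.3]), 'size': array([12.4, 69.5]), 'ang': 91.9}
top (44, 'slope(rad) -0.008', 'z at free edge 60.9') {'n': 68, 'c': array([566.2, 317.4]), 'mean': array([565.9, 316.5,  74.6]), 'size': array([11.5, 60.2]), 'ang': 93.1}
from [514.1 124.8 166.2] 90.9 turn -0.016 shift [0.9423 0.2781 0.0809] rows 3.93
```

>>> jog_arm:
  motion:
    - [-0.2, 0, 0, 0, -0.14]
    - [-0.2, 0.1875, 0.059, 0.02, 0]
    - [-0.2, 0.1875, 0.059, 0.02, 0]
    - [-0.2, 0.1875, 0.059, 0.02, 0]
    - [-0.2, 0.1875, 0.059, 0.02, 0]
    - [-0.2, 0.1875, 0.059, 0, 0]
    - [-0.2, 0, 0, 0, 0]
    - [-0.2, 0, 0, 0, 0]

```text
clock: 39.85
tool_pos: [0.5657, 0.3148, 0.1497]
tool_rot: [0.693, 0.721, -0.0, -0.0]
wrist_force: [-0.4, -0.2, -0.4]
opening: 0.0527
finger_force: 0.0
```

```bash
python3 - <<'E'
from h import *
go(566.6,314.2,46,92)
E
```

```text
from [565.7 314.8 149.7] 92.2 turn 0.025 shift [-0.0031  0.0042  0.5185] rows 0.02
```

>>> jog_arm:
  motion:
    - [-0.2, -0.003, 0.004, 0.2, 0.02]
    - [-0.2, 0, 0, 0.2, 0]
    - [-0.2, 0, 0, 0.118, 0]
    - [-0.2, 0, 0, 0, 0]
    - [1, 0, 0, 0, 0]
    - [1, 0, 0, 0, 0]
    - [1, 0, 0, 0, 0]
    - [1, 0, 0, 0, 0]
  grip_force: 60

```text
clock: 40.65
tool_pos: [0.5677, 0.3141, 0.0481]
tool_rot: [0.695, 0.719, 0.001, 0.0]
wrist_force: [0.2, 0.3, -0.8]
opening: 0.0243
finger_force: 0.0
```

>>> jog_arm:
  motion:
    - [1, 0, 0, 0, 0]
    - [1, 0, 0, 0, 0]
    - [1, 0, 0, 0, 0]
    - [1, 0, 0, -0.1, 0]
    - [1, 0, 0, -0.2, 0]
    - [1, 0, 0, -0.2, 0]
    - [1, 0, 0, 0, 0]
    - [1, 0, 0, 0, 0]

```text
clock: 41.45
tool_pos: [0.5671, 0.314, 0.1472]
tool_rot: [0.695, 0.719, 0.001, 0.0]
wrist_force: [-0.4, 0.1, -2.3]
opening: 0.0098
finger_force: 60.0
```

```bash
python3 - <<'E'
from h import *
go(427.5,123.3,130,91.3)
E
```

```text
from [567.1 314.  147.2] 92.0 turn 0.081 shift [-0.9372 -0.7196  0.086 ] rows 4.73
```

>>> jog_arm:
  motion:
    - [1, 0, 0, 0, 0.08]
    - [1, -0.156, -0.12, 0, 0]
    - [1, -0.156, -0.12, 0, 0]
    - [1, -0.156, -0.12, 0, 0]
    - [1, -0.156, -0.12, 0, 0]
    - [1, -0.156, -0.12, 0, 0]
    - [1, -0.157, -0.12, 0, 0]
    - [1, 0, 0, 0.08, 0]

```text
clock: 42.25
tool_pos: [0.4232, 0.1202, 0.1298]
tool_rot: [0.7, 0.714, -0.002, -0.001]
wrist_force: [1.1, 0.4, -1.1]
opening: 0.0099
finger_force: 60.0
```

>>> jog_arm:
  motion:
    - [1, 0, 0, 0, 0]
    - [1, 0, 0, 0, 0]
    - [1, 0, 0, 0, 0]
    - [1, 0, 0, 0, 0]
    - [1, 0, 0, 0, 0]
    - [1, 0, 0, 0, 0]
    - [1, 0, 0, 0, 0]
    - [1, 0, 0, 0, 0]

```text
clock: 43.05
tool_pos: [0.4273, 0.1232, 0.1306]
tool_rot: [0.699, 0.715, 0.0, 0.0]
wrist_force: [0.2, -0.6, -1.1]
opening: 0.0095
finger_force: 60.0
```

```bash
python3 - <<'E'
from h import *
go(427.5,123.3,130,91.3)
s=snap("side"); p=pts(s)*1000
m=(abs(p[...,0]-427)<40)&(abs(p[...,1]-123)<50)&(p[...,2]>75)&(p[...,2]<120)
q=p[m]; print(len(q),q.min(0).round(1),q.max(0).round(1))
for n in("side",):
    cv2.imwrite("pics/tk2.png",cv2.resize(s["frame"][130:250,170:320,::-1],(650,520)))
print(cov(p/1000,552.5,126))
E
```

```text
from [427.3 123.2 130.6] 91.3 turn 0.002 shift [0.0003 0.0009 0.0032] rows 0.0
255 [401.1  86.3  83.8] [450.8 161.8 120. ]
(455, 'slope(rad) 0.004', 'z at free edge 61.3')
```

View pics/tk2.png

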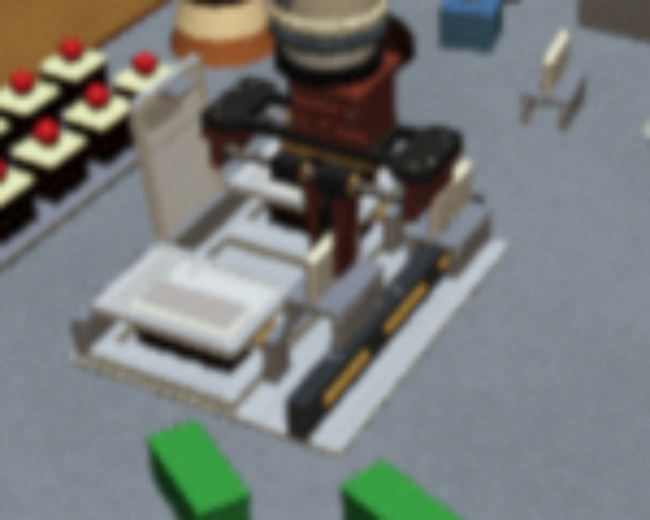

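Holder is over mark 1, at (345,290) in the crop. Cover 1 is shut, and the first holder sits on the rail at (455,225). I lower this one.

>>> jog_arm:
  motion:
    - [1, -0.005, 0, 0.1, 0]
    - [1, 0, 0, 0.07, 0]
    - [1, 0, 0, 0.03, 0]
    - [1, 0, 0, 0.02, 0]
    - [1, 0, 0, 0.01, 0]
    - [1, 0, 0, 0, 0]
    - [1, 0, 0, 0, 0]
    - [1, 0, 0, 0, 0]

```text
clock: 43.9
tool_pos: [0.4276, 0.1222, 0.085]
tool_rot: [0.699, 0.715, 0.0, 0.0]
wrist_force: [0.2, 0.3, -1.3]
opening: 0.01
finger_force: 60.0
```

>>> jog_arm:
  motion:
    - [1, 0, 0, 0.01, 0]
    - [1, 0, 0, 0, 0]
    - [1, 0, 0, 0.01, 0]
    - [1, 0, 0, 0, 0]
    - [1, 0, 0, 0.01, 0]
    - [1, 0, 0, 0, 0]
    - [1, 0, 0, 0.01, 0]
    - [1, 0, 0, 0, 0]

```text
clock: 44.7
tool_pos: [0.4284, 0.1225, 0.077]
tool_rot: [0.699, 0.715, 0.001, 0.001]
wrist_force: [1.6, 0.6, 4.4]
opening: 0.01
finger_force: 60.0
```

>>> jog_arm:
  motion:
    - [1, 0, 0, 0.01, 0]
    - [1, 0, 0, 0, 0]
    - [1, 0, 0, 0.01, 0]
    - [1, 0, 0, 0, 0]
    - [1, 0, 0, 0.01, 0]
    - [1, 0, 0, 0, 0]
    - [1, 0, 0, 0, 0]
    - [1, 0, 0, 0, 0]

```text
clock: 45.5
tool_pos: [0.4276, 0.1223, 0.0705]
tool_rot: [0.699, 0.715, 0.0, 0.0]
wrist_force: [3.9, 2.1, -1.7]
opening: 0.0095
finger_force: 60.0
```

Now past the strips. I ease it home.

>>> jog_arm:
  motion:
    - [1, 0, 0.004, 0.01, 0]
    - [1, 0, 0, 0, 0]
    - [1, 0, 0, 0.01, 0]
    - [1, 0, 0, 0, 0]
    - [1, 0, 0, 0, 0]
    - [1, 0, 0, 0, 0]
    - [1, 0, 0, 0, 0]
    - [1, 0, 0, 0, 0]

```text
clock: 46.3
tool_pos: [0.4282, 0.1221, 0.0662]
tool_rot: [0.699, 0.715, 0.0, 0.0]
wrist_force: [5.1, 0.1, -6.8]
opening: 0.0097
finger_force: 60.0
```

>>> jog_arm:
  motion:
    - [1, 0, 0, 0.005, 0]
    - [1, 0, 0, 0, 0]
    - [1, 0, 0, 0.005, 0]
    - [1, 0, 0, 0, 0]
    - [1, 0, 0, 0, 0]
    - [1, 0, 0, 0, 0]
    - [1, 0, 0, 0, 0]
    - [1, 0, 0, 0, 0]

```text
clock: 47.1
tool_pos: [0.428, 0.122, 0.0648]
tool_rot: [0.699, 0.715, -0.0, -0.0]
wrist_force: [2.6, -1.8, 5.2]
opening: 0.0099
finger_force: 60.0
```

Home: an upward force of 5 N at the expected height. I release and retreat.

>>> jog_arm:
  motion:
    - [0.3, 0, 0, 0, 0]
    - [0.3, 0, 0, 0, 0]
    - [0.3, 0, 0, 0, 0]
    - [0.3, 0, 0, -0.1, 0]
    - [0.3, 0, 0, -0.2, 0]
    - [0.3, 0, 0, -0.25, 0]
    - [0.3, 0, 0, -0.25, 0]
    - [0.3, 0, 0, 0, 0]

```text
clock: 47.9
tool_pos: [0.4315, 0.1232, 0.2303]
tool_rot: [0.699, 0.715, 0.005, 0.003]
wrist_force: [-0.5, -0.0, -0.8]
opening: 0.0308
finger_force: 0.0
```

>>> jog_arm:
  motion:
    - [0.3, 0.25, 0, 0, 0]
    - [0.3, 0.25, 0, 0, 0]
    - [0.3, 0.25, 0, 0, 0]
    - [0.3, 0.25, 0, 0, 0]
    - [0.3, 0.25, 0, 0, 0]
    - [0.3, 0.25, 0, 0, 0]
    - [0.3, 0, 0, 0, 0]
    - [0.3, 0, 0, 0, 0]

```text
clock: 48.7
tool_pos: [0.42, 0.4223, 0.2227]
tool_rot: [0.698, 0.716, -0.002, -0.0]
wrist_force: [-0.1, 0.2, -0.9]
opening: 0.0309
finger_force: 0.0
```

```bash
python3 - <<'E'
from h import *
for n in("side","top"):
    s=snap(n);p=pts(s); print(n,"tk1",rect(p,.428,.123,.05,.08,.115),"tk3",rect(p,.431,-.077,.05,.08,.115),cov(p,552.5,126),cov(p,556,-74))
    save(s,f"pics/end_{n}.png"); q=p*1000
    for y in(123,-77):
        m=(abs(q[...,0]-430)<30)&(abs(q[...,1]-y)<36)&(q[...,2]<120); print("top z",np.nanpercentile(q[m][:,2],[97,99.5]).round(1))
im=np.hstack([cv2.imread("pics/end_top.png")[100:260,90:430],cv2.imread("pics/end_side.png")[100:260,120:400]]); cv2.imwrite("pics/end.png",cv2.resize(im,(800,206)))
s=cv2.imread("pics/end_side.png")[120:240,170:330]; t=cv2.imread("pics/end_top.png")[110:230,170:330]
cv2.imwrite("pics/end.png",np.hstack([cv2.resize(a,(400,300)) for a in(t,s)]))
E
```

```text
side tk1 {'n': 66, 'c': array([427.2, 125.3]), 'mean': array([425.5, 127.3,  89.8]), 'size': array([12.9, 68.3]), 'ang': 93.6} tk3 {'n': 51, 'c': array([431.7, -73. ]), 'mean': array([430. , -72.8,  89.4]), 'size': array([69.3, 11.1]), 'ang': 89.5} (183, 'slope(rad) 0.016', 'z at free edge 61.5') (333, 'slope(rad) 0.007', 'z at free edge 61.3')
top z [93.  94.3]
top z [92.9 95.2]
top tk1 {'n': 85, 'c': array([425.8, 123.2]), 'mean': array([425.4, 122.6,  92.4]), 'size': array([10.8, 67.9]), 'ang': 91.5} tk3 {'n': 75, 'c': array([428.9, -77.5]), 'mean': array([429.1, -78.1,  92.1]), 'size': array([ 9.3, 67.2]), 'ang': 90.8} (622, 'slope(rad) -0.003', 'z at free edge 61.5') (634, 'slope(rad) 0.002', 'z at free edge 62.1')
top z [96.  97.9]
top z [95.8 99.7]
```

View pics/end.png

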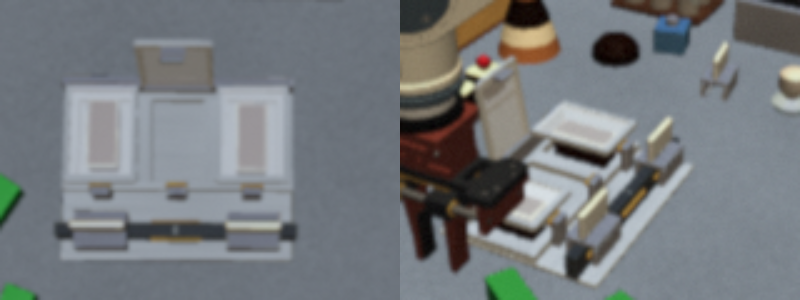

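In the final view, bays 1 and 3 are shut over their bars with holders at the marks, at (100,232) and (252,232) in the top crop. Bay 2 is open and empty. I hand it in.

```bash
python3 -c "
from plant import arm
print(arm.finish_job())"
```

```text
the job is handed in; nothing more can be done
None
```

I handed the job in at about 49 s: both chocolate bars lie flat in bays 1 and 3 under shut covers with ticket holders snapped home at those marks, and bay 2 is left open with no holder; `finish_job()` returned no verdict.

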